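# Feed the loaf to the gauge and hold the slicer lever at its third click

## Robot

A 7-joint arm with a two-finger parallel gripper is mounted at the origin on the work surface. World frame = base frame: x ahead of the robot, y to its left, z up, the work surface at z = 0. Lengths are in m, angles in rad, forces in N, time in s.
With the tool pointing down it reaches from about 0.4 to 0.85 m from the base axis. Payload 4.5 kg.
Tool frame: the origin (TCP) lies at the very end of the fingers, on their centre line; the grasp point (between the pads) lies 19 mm behind it (grip_point_offset is the distance from the TCP to the grasp point, in m); z points along the fingers, y is the line along which they close (so a half turn about z gives the same grasp; the last joint's range is limited). The gripper opens to 88 mm and grips with 3 to 60 N. Pads are 18 mm wide; open, the fingers measure 123 mm over their backs; the gripper's body (75 mm by 187 mm) begins 45 mm behind the grasp point.
Start: joints at [-1.096, 0.689, -0.195, 1.565, 0.157, 0.902, -0.215], TCP at [0.267, 0.565, 0.239] pointing down, gripper open.
Joint ranges: [-3.01, 3.01], [-0.46, 2.08], [-1.47, 1.51], [0.13, 2.56], [-1, 4.14], [0.04, 2.09], [-2.66, 2.66]. Speed limits (rad/s): [2.57, 2.57, 3.14, 3.14, 3.14, 3.14, 3.14].

## Interface

Orientations are given as a unit quaternion [x, y, z, w].
In Python, from plant import get_state, snapshot, camera_params, finish_job, grip_point_offset gives the robot as it stands.
- The arm moves only by the shell command python3 -m handwheel 'ROWS' [FORCE]. ROWS is a JSON list of rows, 1 to 10 of them, each of 7 numbers: the opening from 0.0 (shut) to 1.0 (fully open), then dx, dy, dz in m, then a rotation vector rx, ry, rz in rad; each row is the pose to reach, as a shift and turn from the pose commanded when the command began, along the tool's axes at that moment; what a row does not reach only later rows make up. A row lasts 1/10 s, in which the tool goes at most 0.05 m and 0.15 rad, less where a joint would pass 70% of its speed; a pose out of reach is approached as far as the arm can. The fingers move at their own pace and stop on an object; FORCE is the grip in N (left out, the last holds). Time passes only in rows, so rows that do not move let the fingers close. It prints the time, the measured TCP pose, the force, the opening and the grip force at its end.
- get_state(): the state, without advancing time (a new reading comes with each control period).
- snapshot(name): name is "scene" or "top" or "wrist"; returns (picture, depth): 400x640x3 uint8, red, green, blue; 400x640 float32, m along the optical axis (not along the pixel's ray), 0 where there is no reading.
- camera_params(name): a dict with "fx", "fy", "cx", "cy" (pixels), "k1" (the pictures are not rectified: a ray, as slopes to the right and down, at radius r is drawn at 1 + k1 r^2 times it, then the intrinsics apply), "rvec" (rotation vector, rad) and "tvec" (3), from world to camera coordinates, as OpenCV has them. Camera axes: x right, y down, z forward; pixel columns grow to the right and rows downward; lengths in m; the calibration is good to about 2 mm. A picture is of the moment at which its call begins: read the wrist's pose just before it. camera_params takes no time and is no camera call; for the wrist camera it gives the pose at the moment of the call.
- finish_job(): hands the job in; it is judged then, once.
The state is a dict: "clock": time; "q": joint angles; "qd": joint speeds; "joint_torque": joint torques, N m; "tool_pos": TCP position; "eef_rot": TCP orientation; "contact_force": force on the tool from outside, world axes, zero at the start; "moment": the same for the moment, N m; "opening": opening from 0.0 (shut) to 1.0 (fully open); "finger_force": force on a finger pad.
Only numpy, scipy, OpenCV 4.12 (cv2) and the standard library are available. Lean on these libraries where they do the work, as an engineer would, in place of code of your own. Each camera call takes 0.05 s, during which the arm holds its last target. There are 200 camera calls.

## Task

Slide the loaf along the slicer bed until it rests against the gauge plate. Then press the slicer's spring-return lever down past its first two clicks to the third, short of its end stop, and keep holding it there: the program finishes while the lever is still held down, with the loaf still against the plate. Leave the roll, the jar, the brush and the mug where they are.

Things in the scene. Friction and masses are not known exactly. Their poses are not given: they have to be found in the camera images.
- slicer: bread slicer, fixed. Origin: on the counter under mid channel; y along the channel to the housing, x away from the robot. In mm: aluminium bed x -70 to 70, y -270 to 190, top at z 30; rails on it at x -54 and 54 (12 thick, tops z 50), channel 96 wide. White housing x 40 to 200, y 190 to 330, 216 high. Still blade behind the bed: y 84 to 87, x 75 to 265, z to 220.
- loaf: long brown crusty loaf, rigid, 180 long, 90 wide, 85 high, about 0.4 to 0.75 kg, lying in the channel, long axis = its y axis. Origin: centre of its underside. Both ends have a flat face about 46 wide that spans 17 to 63 above the bed. Sliding it takes about 2 to 6 N.
- loaf_nose (a point): centre of the loaf's end face towards the gauge plate (its +y end), 40 mm above its underside.
- loaf_tail (a point): centre of the loaf's other end face (its -y end), 40 mm above its underside: push here along the slicer's +y.
- gauge_face (a point): middle of the gauge plate's face that looks at the loaf, 70 mm above the counter; axes as the slicer's. Upright aluminium plate 94 wide, 75 high, 12 thick across the channel, clamped somewhere 100 to 145 mm along +y from the slicer's origin. It does not give under a push of 25 N; the loaf is home when the push force rises sharply.
- lever (a joint): angle (rad) of the spring-return lever on the housing's front: 0 at rest (leaning 0.5 rad above level, towards the robot), growing as it is pressed down. Clicks at 0.3, 0.6, 0.9; end stop 1.15. Pips on the round index plate by the pivot mark them: lever in line with the last pip = third. Let go, it springs back to 0. Pressing takes 0.5 to 10 N at the grip, about 6 N at the third.
- lever_grip (a point): centre of the lever's black cross bar: a cylinder 20 mm in diameter and 64 long, lying along the slicer's y. It is 130 mm from the pivot and swings in the slicer's xz plane: at angle q it is 130*cos(0.5-q) mm towards -x from the pivot and 130*sin(0.5-q) mm above it.
- lever_pivot (a point): the lever's pivot, fixed on the slicer at x 20, y 260, z 160 mm in its frame.
- roll: round bread roll, 104 across, 56 high; bystander. Origin under its centre.
- jar: jar with steel lid, 68 across, 100 high; bystander. Origin under its centre.
- brush: flat hand brush about 200 long lying on the counter; bystander.
- mug: white mug, 80 across, 90 high; bystander. Origin under its centre.
Mind the look-alikes: they are no part of the job. Of the things shaped like the loaf, the brown one is meant.

How it is judged:
On the way, in this order (a step that is already met when the one before it is completed fails the run):
1. the loaf is slid home against the gauge plate, the lever not yet pressed (y of loaf_nose in the frame of gauge_face between -0.005 and 0.004 m and x of loaf_nose in the frame of gauge_face between -0.012 and 0.012 m and angle between loaf's own z axis and vertical below 0.15 rad and linear speed of loaf below 0.01 m/s and value of joint lever below 0.2 rad), for 0.2 s.
2. the lever is pressed past its first two clicks to the third and held, the loaf still against the plate (y of loaf_nose in the frame of gauge_face between -0.005 and 0.004 m and x of loaf_nose in the frame of gauge_face between -0.012 and 0.012 m and angle between loaf's own z axis and vertical below 0.15 rad and linear speed of loaf below 0.01 m/s and value of joint lever between 0.79 and 1.01 rad and velocity of joint lever between -0.1 and 0.1 rad/s and (contact force between lever and the fingers above 1.5 N or contact force between lever and the arm above 1.5 N)), for 0.3 s.
At the end, for the whole second after the job is handed in: The robot is still pressing the lever (over 1.5 N) and holds it steady at the third click (0.79 to 1.01 rad) through the last second; the loaf lies flat in the channel, its end within 5 mm of the gauge plate (all of step 2); the arm keeps its last pose, push and grip.
It fails at once if a bystander (roll, jar, brush, mug) is moved by more than 30 mm (distance of any of roll, jar, brush, mug from where it was at the start of the episode above 0.03 m).
It also fails if it takes over 48 s, if anything falls off the work surface, if the arm or the gripper's body presses on something with over 40 N, if the wrist force passes 120 N, or if a joint passes its speed limit or range.

## Working session

There is one attempt and no reset: what is moved stays moved. The work goes in short steps, Python scripts to look and compute and a shell command to move; the robot and the scene stay as the last step left them, time stands still between calls to the robot, and variables do not carry over. Pictures are saved under pics/ and viewed, at most 10 in all, crops included, and the job is handed in when it is done.

```bash
mkdir -p pics; cat > h.py <<'E'
import numpy as np, cv2
from plant import *
from scipy.spatial.transform import Rotation as R
def cam(n):
    c=camera_params(n); K=np.array([[c['fx'],0,c['cx']],[0,c['fy'],c['cy']],[0,0,1]]); 
    return c,K,R.from_rotvec(np.ravel(c['rvec'])).as_matrix(),np.ravel(c['tvec'])
def rays(n,uv,C=None):
    c,K,Rm,t=C or cam(n); uv=np.asarray(uv,float).reshape(-1,1,2)
    s=cv2.undistortPoints(uv,K,np.array([c['k1'],0,0,0.])).reshape(-1,2)
    d=np.c_[s,np.ones(len(s))]
    return -Rm.T@t,d@Rm   # origin, world dirs (depth-scaled)
def cloud(n,depth,C=None):
    v,u=np.mgrid[0:400,0:640]; o,d=rays(n,np.c_[u.ravel(),v.ravel()],C)
    P=o+d*depth.reshape(-1,1); P[depth.ravel()<=0]=np.nan
    return P.reshape(400,640,3)
def onplane(n,uv,z):
    o,d=rays(n,uv); return o+d*((z-o[2])/d[:,2])[:,None]
def proj(n,P,C=None):
    c,K,Rm,t=C or cam(n)
    return cv2.projectPoints(np.asarray(P,float).reshape(-1,1,3),cv2.Rodrigues(Rm)[0],t,K,np.array([c['k1'],0,0,0.]))[0].reshape(-1,2)
E
python3 - <<'E'
from h import *
for n in ("scene","top"):
    p,d=snapshot(n); cv2.imwrite(f"pics/{n}0.png",p[:,:,::-1]); np.savez(f"{n}0.npz",p=p,d=d)
    c=camera_params(n); print(n,c['k1'],-cam(n)[2].T@cam(n)[3],(d>0).mean())
s=get_state();print(s['clock'],s['tool_pos'],s['eef_rot'],s['contact_force'],grip_point_offset)
E
```

```text
scene -0.06953476665039425 [ 1.68724323 -0.43476526  1.09438711] 0.99275390625
top 0.017698667816380475 [ 0.35907067 -0.04451443  1.18575625] 0.99570703125
0.1 [0.26643698 0.5647454  0.23800272] [ 2.18555594e-01  9.75824153e-01 -8.12353879e-04 -1.24243501e-04] [1.11870089 0.3449841  0.57465079] 0.0187
```

View pics/scene0.png

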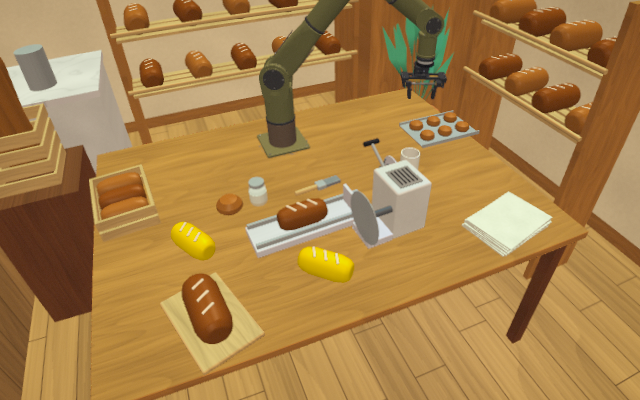

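View pics/top0.png

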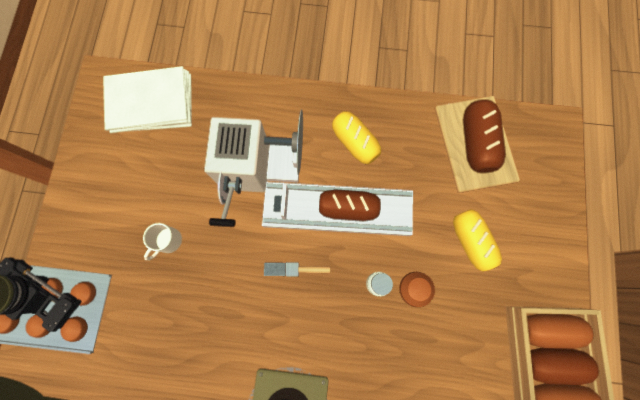

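The scene shows a brown loaf in the channel: top (350,205), scene (302,213). The look-alikes are a brown loaf on the board at top (484,135) and yellow loaves at top (357,138) and (478,240). The brown one lying in the slicer channel fits the description. The gauge plate is at top (279,203), the lever bar at (222,222), the mug at (160,238), the brush at (297,269), the jar at (380,284) and the roll at (417,290).

```bash
python3 - <<'E'
from h import *
D=np.load("top0.npz");p,d=D['p'],D['d'];P=cloud("top",d)
S=np.load("scene0.npz");PS=cloud("scene",S['d'])
hsv=cv2.cvtColor(p,cv2.COLOR_RGB2HSV)
def reg(m,a,b,c,e):
    k=np.zeros(m.shape,bool);k[b:e,a:c]=1;return m&k
z=P[:,:,2]
print("counter z",np.nanmedian(z[300:340,150:240]))
bed=reg((z>0.02)&(z<0.065)&(hsv[...,1]<80),255,178,420,240)
# bed outline: top edges; use pixel contour -> plane z=.04
q=P[bed];r=cv2.minAreaRect((q[:,:2]*1000).astype(np.float32));print("bed cloud rect",r,np.percentile(q[:,2],[5,50,95]))
n,l,st,ce=cv2.connectedComponentsWithStats(bed.astype(np.uint8));i=1+st[1:,4].argmax();cs=cv2.findContours((bed).astype(np.uint8),cv2.RETR_EXTERNAL,cv2.CHAIN_APPROX_NONE)[0];c=max(cs,key=cv2.contourArea)
box=cv2.boxPoints(cv2.minAreaRect(c));print("box px",box.round(1),onplane("top",box,.03).round(4))
rail=reg((z>.044)&(z<.058)&(hsv[...,1]<80),300,178,420,240);qr=P[rail]
for nm,s in(("far",qr[:,0]>np.median(q[:,0])),("near",qr[:,0]<=np.median(q[:,0]))):
    a=qr[s];f=np.polyfit(a[:,1],a[:,0],1);print(nm,f,np.ptp(a[:,1]),len(a),np.median(a[:,2]))
g=reg((z>.085)&(z<.125),262,180,298,228);a=P[g];print("gauge",cv2.minAreaRect((a[:,:2]*1000).astype(np.float32)),np.median(a[:,2]),a.min(0),a.max(0))
lo=reg((z>.04)&(hsv[...,1]>110)&(hsv[...,0]<15),305,185,395,225);
c=max(cv2.findContours(lo.astype(np.uint8),cv2.RETR_EXTERNAL,cv2.CHAIN_APPROX_NONE)[0],key=cv2.contourArea);rr=cv2.minAreaRect(c);a=P[lo]
print("loaf",rr,cv2.minAreaRect((a[:,:2]*1000).astype(np.float32)),np.percentile(a[:,2],[1,50,99]))
b=reg((hsv[...,2]<60)&(z>.15),200,212,245,232);a=P[b];print("bar",cv2.minAreaRect((a[:,:2]*1000).astype(np.float32)),a.mean(0),np.percentile(a[:,2],[5,95]),len(a))
h=reg((z>.2)&(z<.23)&(hsv[...,1]<60),200,110,270,190);a=P[h];print("housing",cv2.minAreaRect((a[:,:2]*1000).astype(np.float32)),np.median(a[:,2]))
for nm,bx in dict(mug=(140,220,184,262),brush=(258,258,335,282),jar=(364,268,396,300),roll=(397,268,440,310)).items():
    a=P[reg(z>.012,*bx)];print(nm,np.nanmin(a,0).round(3),np.nanmax(a,0).round(3))
# scene view bar
hs=cv2.cvtColor(S['p'],cv2.COLOR_RGB2HSV);b=reg(hs[...,2]<60,355,132,385,152);a=PS[b];print("scene bar",np.argwhere(b).mean(0),np.nanmean(a,0),len(a))
E
```

```text
counter z 0.000292205675845425
bed cloud rect ((597.04638671875, -62.78340148925781), (157.1383056640625, 489.7422180175781), 3.104800224304199) [0.02672915 0.03169014 0.05218839]
box px [[252.6 225.4]
 [255.8 175.3]
 [415.1 185.6]
 [411.8 235.6]] [[ 0.5049  0.1737  0.03  ]
 [ 0.6627  0.1881  0.03  ]
 [ 0.6878 -0.3105  0.03  ]
 [ 0.5304 -0.3102  0.03  ]]
far [-0.05420706  0.63967246] 0.3431653976206742 376 0.05043170156978882
near [-0.05571135  0.53093868] 0.3361682639066177 470 0.050041132011751865
gauge ((597.8609008789062, 96.90606689453125), (126.32539367675781, 60.110321044921875), 37.43541717529297) 0.10539452911713543 [0.53383039 0.07512804 0.08579644] [0.63331889 0.15449699 0.11120099]
loaf ((349.3045654296875, 204.7360382080078), (59.99001693725586, 28.641315460205078), 4.085616588592529) ((591.6989135742188, -108.87521362304688), (84.81983184814453, 174.32322692871094), 1.7452900409698486) [0.08085433 0.10609709 0.11774558]
bar ((479.2900695800781, 214.23724365234375), (15.834558486938477, 61.477821350097656), 6.543507099151611) [0.47898916 0.2139874  0.2310768 ] [0.22767107 0.23462958] 157
housing ((669.2359008789062, 227.17288208007812), (203.3534393310547, 138.1390380859375), 3.1478002071380615) 0.21155626188394117
mug [0.368 0.387 0.012] [0.473 0.47  0.094]
brush [ 0.363 -0.076  0.012] [0.412 0.124 0.025]
jar [ 0.344 -0.249  0.015] [ 0.41  -0.185  0.106]
roll [ 0.326 -0.385  0.014] [ 0.426 -0.284  0.063]
scene bar [142.06 370.72] [0.48768209 0.21274174 0.22664008] 50
```

```bash
python3 - <<'E'
import cv2
a=cv2.imread("pics/top0.png")[165:250,190:420];b=cv2.imread("pics/scene0.png")[125:260,230:440]
cv2.imwrite("pics/c1.png",cv2.resize(a,None,fx=3.4,fy=3.4,interpolation=cv2.INTER_CUBIC))
cv2.imwrite("pics/c2.png",cv2.resize(b,None,fx=3.5,fy=3.5,interpolation=cv2.INTER_CUBIC))
E
```

```text
(no output)
```

View pics/c1.png

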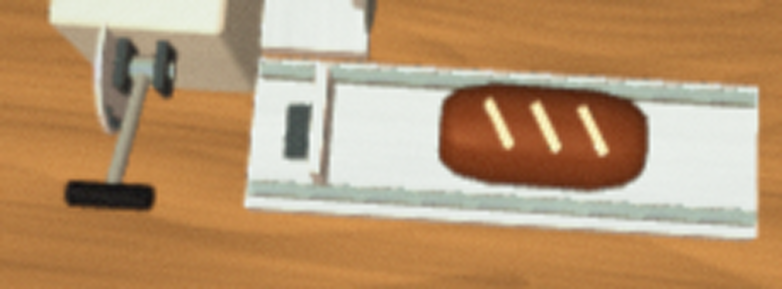

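View pics/c2.png

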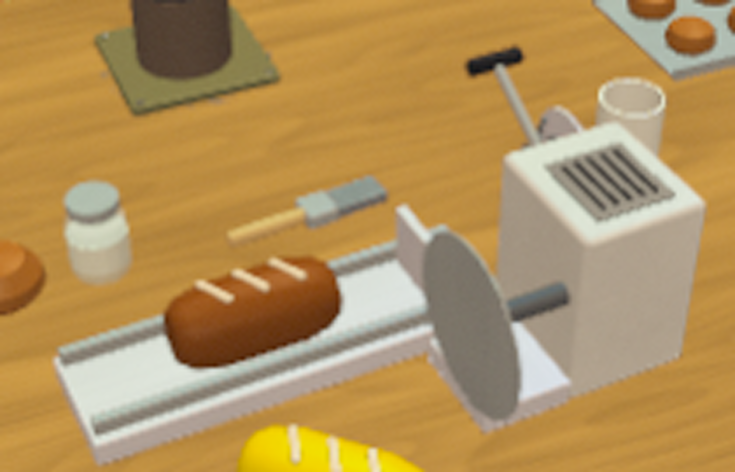

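The enlarged crops confirm it: the brown loaf lies in the channel (crop 1, 545,137), with the plate to its left at (320,120) and the lever bar at (110,195). The slicer origin is about (0.587,-0.040) with yaw 0.055. The lever bar's triangulated position agrees with that.

```bash
cat >> h.py <<'E'
O=np.array([.5873,-.0404,0]);RS=R.from_euler('z',.055)
def S2W(p): return O+RS.apply(p)
def W2S(p): return RS.inv().apply(np.asarray(p)-O)
def go(p,yaw_y=None):
    "shift in tool axes to slicer-frame point p, tool pointing down, tool y along slicer y"
    s=get_state();T=R.from_quat(s['eef_rot'])
    G=R.from_matrix(np.c_[[-1,0,0],[0,1,0],[0,0,-1]]) ;G=RS*G
    print("t",s['clock'],"at",W2S(s['tool_pos']).round(4),"F",RS.inv().apply(s['contact_force']).round(2),"d",T.inv().apply(S2W(p)-s['tool_pos']).round(4),"rot",(T.inv()*G).as_rotvec().round(3))
E
python3 -c "
from h import *
go([0,-.2,.30])"
```

```text
t 0.1 at [-0.2871  0.6219  0.238 ] F [1.14 0.28 0.57] d [-0.6435 -0.5865 -0.061 ] rot [-0.002 -0.    -0.496]
```

```bash
python3 -m handwheel '[[0,0,0,-0.05,0,0,0],[0,-0.03,-0.03,-0.06,0,0,-0.15],[0,-0.07,-0.06,-0.06,0,0,-0.3],[0,-0.1,-0.09,-0.06,0,0,-0.4],[0,-0.13,-0.12,-0.06,0,0,-0.496],[0,-0.17,-0.155,-0.06,0,0,-0.496],[0,-0.205,-0.185,-0.06,0,0,-0.496],[0,-0.24,-0.22,-0.06,0,0,-0.496],[0,-0.275,-0.25,-0.06,0,0,-0.496],[0,-0.31,-0.28,-0.06,0,0,-0.496]]' 20; python3 -c "
from h import *
go([0,-.2,.30])"
```

```text
clock: 1.1
tool_pos: [0.4278, 0.1777, 0.2986]
eef_rot: [-0.028, 1.0, -0.0, -0.0]
contact_force: [0.7, 0.2, 0.7]
opening: 0.117
finger_force: 0.0
t 1.1 at [-0.1473  0.2265  0.2986] F [0.76 0.17 0.73] d [-0.1472 -0.4265 -0.0013] rot [-0. -0.  0.]
```

```bash
python3 -m handwheel '[[0,-0.016,-0.047,0,0,0,0],[0,-0.032,-0.094,0,0,0,0],[0,-0.048,-0.14,0,0,0,0],[0,-0.064,-0.187,0,0,0,0],[0,-0.08,-0.234,0,0,0,0],[0,-0.097,-0.28,0,0,0,0],[0,-0.113,-0.327,0,0,0,0],[0,-0.13,-0.374,0,0,0,0],[0,-0.147,-0.426,0,0,0,0],[0,-0.147,-0.426,0,0,0,0]]'; python3 - <<'E'
from h import *
C=cam("wrist");p,d=snapshot("wrist");cv2.imwrite("pics/w1.png",p[:,:,::-1]);P=cloud("wrist",d,C)
h=cv2.cvtColor(p,cv2.COLOR_RGB2HSV);Q=RS.inv().apply((P-O).reshape(-1,3)).reshape(P.shape)
m=(h[...,1]>110)&(h[...,0]<15)&(Q[...,2]>.04)&(abs(Q[...,0])<.06)&(abs(Q[...,1])<.3)
a=Q[m];print("wrist loaf",np.nanpercentile(a,[1,50,99],axis=0).round(4),len(a))
D=np.load("top0.npz");P=cloud("top",D['d']);Q=RS.inv().apply((P-O).reshape(-1,3)).reshape(P.shape);h=cv2.cvtColor(D['p'],cv2.COLOR_RGB2HSV)
m=(h[...,1]>110)&(h[...,0]<15)&(Q[...,2]>.04)&(abs(Q[...,0])<.06)&(abs(Q[...,1])<.3);a=Q[m];print("top loaf",np.nanpercentile(a,[1,50,99],axis=0).round(4))
m=(Q[...,2]>.095)&(Q[...,2]<.112)&(abs(Q[...,0])<.045)&(abs(Q[...,1]-.12)<.04);a=Q[m];print("gauge top y",np.percentile(a[:,1],[2,10,50,90,98]).round(4),np.median(a[:,2]),len(a))
go([0,-.2,.062])
E
```

```text
clock: 2.1
tool_pos: [0.5976, -0.2463, 0.2972]
eef_rot: [-0.022, 1.0, -0.002, -0.0]
contact_force: [-1.8, -0.2, -1.1]
opening: 0.005
finger_force: 0.0
wrist loaf [[-0.0419 -0.1584  0.0724]
 [-0.0098 -0.0817  0.1062]
 [ 0.0371  0.0121  0.1158]] 9177
top loaf [[-0.0404 -0.1523  0.0809]
 [-0.0066 -0.0663  0.1061]
 [ 0.0406  0.0165  0.1182]]
gauge top y [0.1181 0.1184 0.1236 0.1287 0.13  ] 0.10576885256448199 135
t 2.15 at [-0.001  -0.2026  0.2973] F [-0.56  0.76  0.14] d [-0.0013  0.003   0.2353] rot [-0.002 -0.001 -0.007]
```

View pics/w1.png

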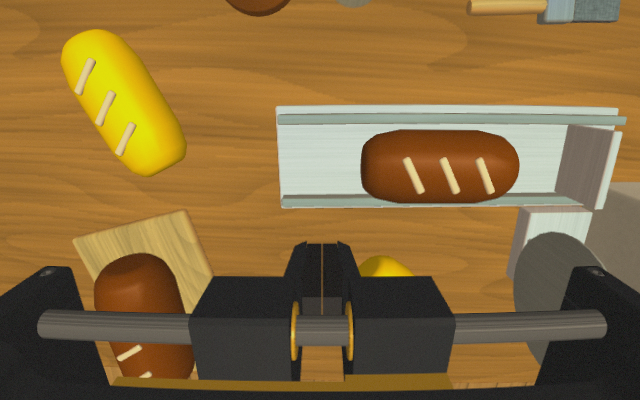

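The loaf's tail is at wrist pixel (362,165), about y_s -0.16. The gauge plate is at (590,165), with its face at y_s about 0.118. The channel behind the tail is clear.

```bash
python3 -m handwheel '[[0,0,0,0.045,0,0,0],[0,0,0.003,0.09,0,0,0],[0,-0.001,0.003,0.135,0,0,0],[0,-0.001,0.003,0.18,0,0,0],[0,-0.001,0.003,0.215,0,0,0],[0,-0.001,0.003,0.231,0,0,-0.004],[0,-0.001,0.003,0.231,0,0,-0.004],[0,-0.001,0.003,0.231,0,0,-0.004]]'; python3 -c "
from h import *
go([0,-.08,.066])"
```

```text
clock: 2.95
tool_pos: [0.5997, -0.2338, 0.0691]
eef_rot: [-0.03, 1.0, -0.0, 0.001]
contact_force: [-0.3, 1.0, 0.8]
opening: 0.006
finger_force: 0.0
t 2.95 at [ 0.0018 -0.1938  0.0691] F [-0.29  0.99  0.78] d [0.0012 0.1138 0.0031] rot [-0.     0.002  0.005]
```

```bash
python3 -m handwheel '[[0,0.001,0.008,0.002,0,0,0.004],[0,0.001,0.016,0.002,0,0,0.004],[0,0.001,0.024,0.002,0,0,0.004],[0,0.001,0.032,0.002,0,0,0.004],[0,0.001,0.042,0.002,0,0,0.004],[0,0.001,0.052,0.002,0,0,0.004],[0,0.001,0.062,0.002,0,0,0.004],[0,0.001,0.072,0.002,0,0,0.004],[0,0.001,0.082,0.002,0,0,0.004],[0,0.001,0.09,0.002,0,0,0.004]]'; python3 -c "
from h import *
go([0,-.08,.066])"
```

```text
clock: 3.95
tool_pos: [0.5933, -0.1464, 0.067]
eef_rot: [-0.027, 1.0, -0.002, 0.001]
contact_force: [0.3, -5.7, 3.9]
opening: 0.001
finger_force: 3.2
t 3.95 at [ 1.000e-04 -1.061e-01  6.700e-02] F [-0.06 -5.75  3.89] d [0.0002 0.0261 0.0009] rot [-0.004  0.002 -0.001]
```

Pushing at about 5.7 N. I'll go on slowly until the force rises.

```bash
python3 -m handwheel '[[0,0,0.004,0,0,0,0],[0,0,0.008,0,0,0,0],[0,0,0.011,0,0,0,0],[0,0,0.014,0,0,0,0],[0,0,0.017,0,0,0,0],[0,0,0.019,0,0,0,0],[0,0,0.021,0,0,0,0]]'; python3 -c "
from h import *
go([0,-.08,.066])"
```

```text
clock: 4.65
tool_pos: [0.5921, -0.1264, 0.067]
eef_rot: [-0.027, 1.0, -0.002, 0.001]
contact_force: [-0.1, -6.7, 5.4]
opening: 0.003
finger_force: 3.7
t 4.65 at [ 0.0001 -0.0861  0.067 ] F [-0.48 -6.73  5.43] d [0.0001 0.0061 0.001 ] rot [-0.004  0.002 -0.002]
```

```bash
for i in 1 2; do python3 -m handwheel '[[0,0,0.0015,0,0,0,0],[0,0,0.003,0,0,0,0],[0,0,0.004,0,0,0,0]]' | grep -E "clock|tool_pos|contact"; done
```

```text
clock: 4.95
tool_pos: [0.5919, -0.1224, 0.067]
contact_force: [0.9, -7.0, 5.7]
clock: 5.25
tool_pos: [0.5917, -0.1184, 0.067]
contact_force: [0.8, -7.3, 5.5]
```

```bash
for i in 1 2; do python3 -m handwheel '[[0,0,0.001,0,0,0,0],[0,0,0.002,0,0,0,0]]' | grep -E "clock|tool_pos|contact"; done
```

```text
clock: 5.45
tool_pos: [0.5916, -0.1165, 0.067]
contact_force: [0.1, -7.1, 5.5]
clock: 5.65
tool_pos: [0.5915, -0.1165, 0.0671]
contact_force: [1.0, -10.9, 5.5]
```

```bash
python3 -m handwheel '[[0,0,0.001,0,0,0,0],[0,0,0.002,0,0,0,0],[0,0,0.002,0,0,0,0]]' | grep -E "clock|tool_pos|contact"; python3 -c "
from h import *
C=cam('top');p,d=snapshot('top');cv2.imwrite('pics/t2.png',cv2.resize(p[165:250,190:420,::-1],None,fx=3.4,fy=3.4,interpolation=cv2.INTER_CUBIC))
go([0,-.12,.067])"
```

```text
clock: 5.95
tool_pos: [0.5915, -0.1165, 0.0671]
contact_force: [1.5, -13.2, 5.4]
t 6.0 at [ 0.     -0.0762  0.0671] F [  0.55 -13.     5.54] d [-0.0002 -0.0438  0.0005] rot [-0.009  0.003 -0.005]
```

View pics/t2.png

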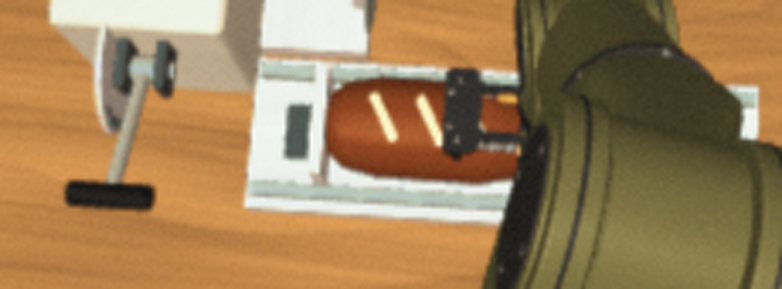

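The loaf's nose touches the plate at crop (325,125), and the force rose from 7 to 13 N with no motion, so it is home. I'll back off, rise, and go to the lever.

```bash
python3 -m handwheel '[[0,0,-0.005,0,0,0,0],[0,0,-0.02,0,0,0,0],[0,0,-0.045,0,0,0,0],[0,0,-0.045,-0.03,0,0,0],[0,0,-0.045,-0.075,0,0,0],[0,0,-0.045,-0.12,0,0,0],[0,0,-0.045,-0.165,0,0,0],[0,0,-0.045,-0.21,0,0,0],[0,0,-0.045,-0.233,0,0,0],[0,0,-0.045,-0.233,0,0,0]]'; python3 - <<'E'
from h import *
go([-.099,.26,.30])
C=cam("wrist");p,d=snapshot("wrist");P=cloud("wrist",d,C);h=cv2.cvtColor(p,cv2.COLOR_RGB2HSV);Q=RS.inv().apply((P-O).reshape(-1,3)).reshape(P.shape)
m=(h[...,1]>110)&(h[...,0]<15)&(Q[...,2]>.04)&(abs(Q[...,0])<.06)&(abs(Q[...,1])<.3)
a=Q[m];print("wrist loaf",np.nanpercentile(a,[1,50,99],axis=0).round(4),len(a))
m=(Q[...,2]>.08)&(Q[...,2]<.112)&(abs(Q[...,0])<.045)&(abs(Q[...,1]-.12)<.04)&(h[...,1]<100);a=Q[m];print("gauge",np.nanpercentile(a,[1,10,50,90],axis=0).round(4),len(a))
E
```

```text
clock: 7.0
tool_pos: [0.5949, -0.1543, 0.3027]
eef_rot: [-0.028, 1.0, -0.0, 0.004]
contact_force: [0.6, 0.0, -0.3]
opening: 0.003
finger_force: 0.0
t 7.0 at [ 0.0013 -0.1142  0.3027] F [ 0.57 -0.01 -0.27] d [0.1    0.3742 0.0017] rot [-0.001  0.007  0.001]
wrist loaf [[-0.0419 -0.061   0.072 ]
 [-0.0097  0.0144  0.1062]
 [ 0.0372  0.1102  0.1164]] 8984
gauge [[-0.0442  0.1044  0.0812]
 [-0.0377  0.1188  0.088 ]
 [-0.0042  0.1201  0.1042]
 [ 0.0368  0.1277  0.1067]] 1510
```

```bash
python3 -m handwheel '[[0,0.03,0.035,0,0,0,0],[0,0.06,0.07,0,0,0,0],[0,0.08,0.11,0,0,0,0],[0,0.1,0.155,0,0,0,0],[0,0.1,0.2,0,0,0,0],[0,0.1,0.245,0,0,0,0],[0,0.1,0.29,0,0,0,0],[0,0.1,0.33,0,0,0,0],[0,0.1,0.36,0,0,0,0],[0,0.1,0.374,0,0.007,0]]'; python3 -m handwheel '[[0,0.1,0.374,0,0,0,0]]' ; echo; python3 -c "
from h import *
go([-.099,.26,.30])"
```

```text
clock: 7.15
tool_pos: [0.5773, -0.1142, 0.2968]
eef_rot: [-0.022, 1.0, -0.002, -0.001]
contact_force: [0.3, -0.1, -0.2]
opening: 0.008
finger_force: 0.0

t 7.15 at [-0.014  -0.0732  0.2968] F [ 0.29 -0.07 -0.21] d [ 0.0886  0.3322 -0.0046] rot [-0.004 -0.001 -0.011]Traceback (most recent call last):
ValueError: setting an array element with a sequence. The requested array has an inhomogeneous shape after 1 dimensions. The detected shape was (10,) + inhomogeneous part.
```

My last row was short a number, so that command was rejected and only the single-row command ran. I'll continue from here.

```bash
python3 -m handwheel '[[0,0.03,0.035,0,0,0,0],[0,0.06,0.07,0,0,0,0],[0,0.08,0.11,0,0,0,0],[0,0.087,0.155,0,0,0,0],[0,0.087,0.2,0,0,0,0],[0,0.087,0.24,0,0,0,0],[0,0.087,0.28,0,0,0,0],[0,0.087,0.31,0,0,0,0],[0,0.087,0.325,0,0,0,0],[0,0.087,0.325,0,0,0,0]]' | grep -E "clock|tool_pos"; python3 - <<'E'
from h import *
go([-.102,.26,.25])
C=cam("wrist");p,d=snapshot("wrist");P=cloud("wrist",d,C);h=cv2.cvtColor(p,cv2.COLOR_RGB2HSV);Q=RS.inv().apply((P-O).reshape(-1,3)).reshape(P.shape)
m=(h[...,2]<60)&(Q[...,2]>.21)&(Q[...,2]<.24)&(abs(Q[...,0]+.094)<.03)&(abs(Q[...,1]-.26)<.06)
a=Q[m];print("bar",np.nanpercentile(a,[2,50,98],axis=0).round(4),len(a))
cv2.imwrite("pics/w2.png",p[:,:,::-1])
E
```

```text
clock: 8.15
tool_pos: [0.4714, 0.2142, 0.2975]
t 8.15 at [-0.1017  0.2606  0.2975] F [0.92 0.14 0.01] d [ 0.0001 -0.0006  0.0475] rot [ 0.    -0.003  0.004]
bar [[-0.1034  0.2333  0.2227]
 [-0.0973  0.2628  0.2309]
 [-0.0869  0.2927  0.2331]] 2090
```

View pics/w2.png

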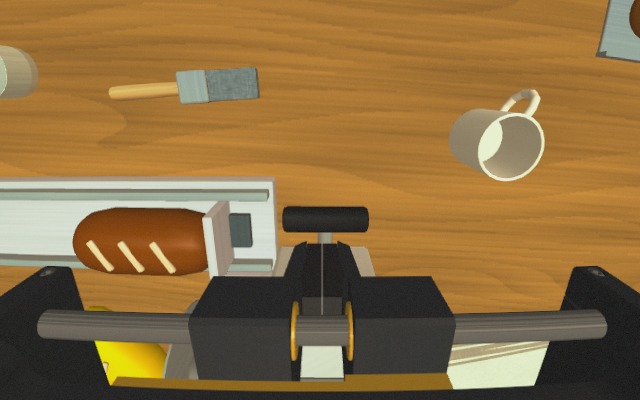

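The bar is at wrist (325,219), right beneath the fingertips on their centre line. The loaf still touches the plate at (207,240), and the mug and brush are untouched. I'll press down along the arc.

```bash
python3 -m handwheel '[[0,-0.002,0.002,0.03,0,0,0],[0,-0.003,0.002,0.055,0,0,0],[0,-0.003,0.002,0.067,0,0,0],[0,0.001,0.002,0.079,0,0,0],[0,0.004,0.002,0.091,0,0,0],[0,0.005,0.002,0.102,0,0,0],[0,0.007,0.002,0.115,0,0,0],[0,0.007,0.002,0.127,0,0,0],[0,0.007,0.002,0.139,0,0,0],[0,0.006,0.002,0.148,0,0,0]]'; python3 -c "
from h import *
go([-.100,.262,.1195])"
```

```text
clock: 9.2
tool_pos: [0.4659, 0.2122, 0.1498]
eef_rot: [-0.027, 1.0, -0.001, -0.001]
contact_force: [-4.5, -2.7, 7.6]
opening: -0.0
finger_force: 4.1
t 9.2 at [-0.1074  0.2588  0.1498] F [-4.68 -2.47  7.58] d [-0.0074  0.0032  0.0303] rot [-0.003 -0.002 -0.001]
```

```bash
python3 -m handwheel '[[0,-0.002,0,0.008,0,0,0],[0,-0.004,0,0.016,0,0,0],[0,-0.006,0,0.023,0,0,0],[0,-0.007,0,0.028,0,0,0],[0,-0.007,0,0.03,0,0,0],[0,-0.007,0,0.03,0,0,0],[0,-0.007,0,0.03,0,0,0],[0,-0.007,0,0.03,0,0,0]]'; python3 - <<'E'
from h import *
go([-.100,.262,.1195])
for n in("scene","top"):
    p,d=snapshot(n);cv2.imwrite(f"pics/{n}3.png",p[:,:,::-1]);P=cloud(n,d);Q=RS.inv().apply((P-O).reshape(-1,3)).reshape(P.shape)
    h=cv2.cvtColor(p,cv2.COLOR_RGB2HSV)
    m=(h[...,1]>110)&(h[...,0]<15)&(Q[...,2]>.04)&(abs(Q[...,0])<.06)&(abs(Q[...,1])<.3);print(n,np.nanpercentile(Q[m],[1,50,99],axis=0).round(4))
a=cv2.imread("pics/scene3.png")[110:235,260:450];b=cv2.imread("pics/top3.png")[160:260,190:410]
b=cv2.resize(b,None,fx=2.6,fy=2.6);a=cv2.resize(a,(b.shape[1],260));cv2.imwrite("pics/c3.png",np.vstack([a,b]))
go([-.100,.262,.1195])
E
```

```text
clock: 10.0
tool_pos: [0.4743, 0.2137, 0.121]
eef_rot: [-0.027, 1.0, -0.0, 0.001]
contact_force: [-0.9, -3.3, 6.5]
opening: 0.01
finger_force: 2.7
t 10.0 at [-0.0988  0.26    0.121 ] F [-1.03 -3.23  6.48] d [0.0012 0.002  0.0015] rot [-0.001  0.001 -0.001]
scene [[-0.0086 -0.0626  0.0477]
 [ 0.0338  0.0129  0.0955]
 [ 0.0498  0.1068  0.1175]]
top [[-0.0413 -0.0558  0.0811]
 [-0.0072  0.0295  0.106 ]
 [ 0.0403  0.1168  0.1189]]
t 10.1 at [-0.0988  0.26    0.121 ] F [-0.74 -2.81  5.05] d [0.0012 0.002  0.0015] rot [-0.001  0.001 -0.001]
```

View pics/c3.png

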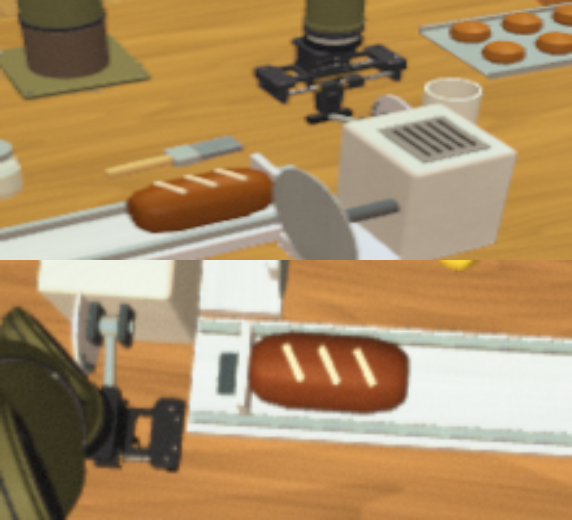

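The bar is held down under the fingertips (top panel, 330,115), and the loaf still touches the plate (bottom panel, 250,375). The tip height of 0.121 m puts the lever at about 0.89 rad, the third click. I'll hold to check it is steady, then hand in.

```bash
for i in 1 2; do python3 -m handwheel '[[0,0,0,0,0,0,0],[0,0,0,0,0,0,0],[0,0,0,0,0,0,0],[0,0,0,0,0,0,0]]' | grep -E "clock|tool_pos|contact"; done; python3 - <<'E'
from h import *
z=get_state()['tool_pos'][2];q=.5-np.arcsin((z-.17)/.13);print("q",q)
if .84<q<.96: print(finish_job())
E
```

```text
clock: 10.5
tool_pos: [0.4743, 0.2138, 0.121]
contact_force: [-0.8, -2.7, 6.0]
clock: 10.9
tool_pos: [0.4743, 0.2137, 0.121]
contact_force: [-1.4, -3.2, 6.3]
q 0.8861161603624256
the job is handed in; nothing more can be done
None
```

I handed the job in at about 10.9 s of the 48 s limit: the loaf is against the gauge plate and the lever is held with about 6 N at roughly 0.89 rad (third click), calculated from fingertip height; the roll, jar, brush and mug were not touched, and no verdict came back.

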